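# Press and turn a tapered plug home in its shut-off tap

### The arm

A 7-joint arm with a two-finger parallel gripper is mounted at the origin on a cart in front of the work surface, level with it; the furniture and walls round the work are solid. World frame = base frame: x ahead of the robot, y to its left, z up, the work surface at z = 0. Lengths are in mm, angles in rad, forces in N, time in s.
With the tool pointing down it reaches from about 400 to 875 mm from the base axis. Payload 4.4 kg.
Tool frame: the origin (TCP) lies at the very end of the fingers, on their centre line; the grasp point (between the pads) lies 19 mm behind it; z points along the fingers, y is the line along which they close (so a half turn about z gives the same grasp; the last joint's range is limited). The gripper opens to 85 mm and grips with 20 to 120 N. Pads are 22 mm wide; open, the fingers measure 114 mm over their backs; the gripper's body (76 mm by 85 mm) begins 54 mm behind the grasp point. The pads swing forward as they close: fully open they stand 13 mm farther back than shut.
Start: joints at [1.077, 0.628, 0.038, 1.517, -0.027, 0.996, -0.02], TCP at [269.694, -591.425, 231.313] pointing down, gripper open.
Joint ranges: [-3.06, 3.06], [-0.37, 2.12], [-1.25, 1.32], [0.18, 2.47], [-1.1, 4.24], [0.23, 1.98], [-2.94, 2.94]. Speed limits (rad/s): [2.57, 2.57, 3.14, 3.14, 3.14, 3.14, 3.14].

### API

Orientations are given as [roll, pitch, yaw] about the fixed x, y, z axes, in that order (R = Rz(yaw) Ry(pitch) Rx(roll)).
In Python, from cell import read_state, get_image, camera_info, finish_job gives the robot as it stands.
- The arm moves only by the tool play_rows, never from a script. Its argument "deltas" is one flat list of numbers, 7 for each row, row after row: the shift along the tool's x, y, z in mm, then the turn, a rotation vector about the tool's x, y, z in rad, then the opening, from 0 (shut) to 1 (fully open). In form: [dx, dy, dz, ax, ay, az, grip, dx, dy, dz, ax, ay, az, grip, ...]. A call has 1 to 10 rows; each row is the pose to reach, as a shift and turn from the pose commanded when the call began, along the tool's axes at that moment; what a row does not reach only later rows make up. A row lasts 1/8 s, in which the tool goes at most 62.5 mm and 10.7 degrees, less where a joint would pass 70% of its speed; a pose out of reach is approached as far as the arm can. A call with a gripper value outside its range is refused whole. The fingers move at their own pace and stop on an object; the grip force is fixed at half the most. Time passes only in rows, so rows that repeat a pose let the fingers close. It gives the time, the measured TCP pose, the force, the opening and the grip force at its end, in the units of the state.
- read_state(): the state, without advancing time (a new reading comes with each control period).
- get_image(name): name is "scene" or "top"; returns the picture (400x640x3 uint8, red, green, blue); there is no depth.
- camera_info(name): a dict with "fx", "fy", "cx", "cy" (pixels), "T" (4x4, takes a point from camera to world coordinates). Camera axes: x right, y down, z forward; pixel columns grow to the right and rows downward; lengths in mm; the calibration is good to about 2 mm. A picture is of the moment at which its call begins. camera_info takes no time and is no camera call.
- finish_job(): hands the job in; it is judged then, once.
The state is a dict: "clock": time; "qpos": joint angles; "qd": joint speeds; "tau": joint torques, N m; "eef_pos": TCP position; "tool_rot": TCP orientation; "force": force on the tool from outside, world axes, zero at the start; "torque": the same for the moment, N m; "width": finger opening in mm; "gripper_force": force on a finger pad.
Only numpy, scipy, OpenCV 4.12 (cv2) and the standard library are available. Lean on these libraries where they do the work, as an engineer would, in place of code of your own. Each camera call takes 0.05 s, during which the arm holds its last target. There are 200 camera calls.

### The job

Refit the plug of the shut-off tap: lift the brass plug by its red handle out of the wooden block, stand it in the tapered bore of the tap with the handle square across the two pipes, and press it down while turning it a quarter turn until the handle lies in line with the pipes (tap open), so that the taper jams and holds by itself when you let go. Keep a steady push of about 15 N all through the turn: under about 12 N the plug stays loose, over about 20 N the taper is scored. Leave the other things on the benches where they are.

Things in the scene. Friction and masses are not known exactly. Their poses are not given: they have to be found in the camera images.
- plug: Loose tapered plug, 0.15 to 0.23 kg, starts upright in the wooden block. Origin at the centre of its lower tip, z up its axis, x along the handle. Brass taper from the tip to 40 mm above it, 18 mm across at the tip, 28 mm at its top; neck 25 mm across; steel collar 42 mm across from 62 to 66 mm; then the handle. The same after half a turn.
- plug_handle (a point): Centre of the plug's red handle, 79 mm above the plug's tip, axes as the plug's: an upright bar 50 mm long (x), 12 mm thick (y), 26 mm high, from the collar (66 mm above the tip) to 92 mm, free on all sides.
- rack: Fixed pale round wooden block, 84 mm across, 66 mm high, on the grey bench; origin under its centre. The plug hangs by its collar in the clear 34 mm round hole in the middle, its tip 4 mm above the bench, and lifts straight out.
- tap: Fixed tap on the white desk: grey foot plate 100 x 84 mm, upright aluminium barrel 54 mm across, 84 mm high, and two brass pipe stubs on opposite sides along its x axis, reaching 64 mm from the centre, axis 32 mm high. Origin under the centre of the foot. Half a turn makes no difference.
- tap_mouth (a point): Centre of the barrel's open top, 84 mm above the desk, axes as the tap's. The brass sleeve inside, which has the tapered bore, sits from level with this to 20 mm down, different each time, not measured: the plug first touches with its tip 34 to 54 mm below this point; the rest must be felt. Seated, its tip is 35 to 58 mm below, the collar still clear of the barrel.
- tap_bore (a point): Point on the bore's axis. Bore: same taper as the plug, 26.5 mm across at its top. Dry metal, friction about 0.35: pressed without turning the plug sticks, gripped 3 to 4 times less than when turned under the same push. While turning, each mm deeper adds roughly 9 N of push, without turning over 20 (less per mm of hand travel, as arm and grip give). Turning under 15 N takes about 0.5 N m.
- ring_gauge: bystander: steel setting ring, 52 mm across, 16 mm high, on the grey bench
- bush_brass: bystander: brass bush, 33 mm across, 27 mm high, on the grey bench
- magnet_block: bystander: black magnetic block with a red button, 56 x 40 x 36 mm, on the grey bench
- loupe: bystander: black stand loupe, 44 mm across, 31 mm high, on the white desk
Mind the look-alikes: they are no part of the job. What is shaped like the plug but blue is not meant.

How it is judged (in metres and radians):
On the way, in this order (a step that is already met when the one before it is completed fails the run):
1. the plug stands in the bore with its handle across the pipes (horizontal distance between plug and tap_mouth below 0.004 m and angle between plug's own z axis and vertical below 0.12 rad and z of plug in the frame of tap_mouth between -0.06 and -0.032 m and angle between the x axis of plug and the x axis of tap, either way round above 1.2 rad and contact force between plug and tap above 5 N), for 0.1 s.
2. about half way round, the taper is gripped because the plug is pressed while it turns (horizontal distance between plug and tap_mouth below 0.004 m and angle between plug's own z axis and vertical below 0.12 rad and z of plug in the frame of tap_mouth between -0.06 and -0.032 m and angle between the x axis of plug and the x axis of tap, either way round between 0.5 and 1.05 rad and contact force between plug and tap above 55 N), for 0.1 s.
At the end, for the whole second after the job is handed in: the plug stands upright in the bore of the tap (32 to 60 mm deep, axis within 4 mm), handle in line with the pipes within 8 degrees, at rest, and the taper holds by itself: the sleeve grips the released plug with over 80 N in all (a push of about 15 N through the turn leaves some 110 N) (horizontal distance between plug and tap_mouth below 0.004 m and angle between plug's own z axis and vertical below 0.12 rad and z of plug in the frame of tap_mouth between -0.06 and -0.032 m and angle between the x axis of plug and the x axis of tap, either way round below 0.14 rad and contact force between plug and tap above 80 N and linear speed of plug below 0.02 m/s); the robot touches nothing.
It fails at once if the taper is overloaded and scored: grip force in it over 185 N in all (a push of about 21 N while turning) (contact force between plug and tap above 185 N).
It fails at once if a bystander is moved by over 30 mm (distance of any of ring_gauge, bush_brass, magnet_block, loupe from where it was at the start of the episode above 0.03 m).
It also fails if it takes over 64 s, if anything falls off the work surface, if the arm or the gripper's body presses on something with over 40 N, if the wrist force passes 120 N, or if a joint passes its speed limit or range.

## Working session

There is one attempt and no reset: what is moved stays moved. The work goes in short steps, Python scripts to look and compute and a tool call to move; the robot and the scene stay as the last step left them, time stands still between calls to the robot, and variables do not carry over. Pictures are saved under pics/ and viewed, at most 10 in all, crops included, and the job is handed in when it is done.

Besides the shell and the picture viewer there is one more tool, called as name(argument=value, ...) on one line, values as JSON. play_rows: Moves the arm, as the interface text tells. Its arguments: {"type":"object","properties":{"deltas":{"type":"array"}},"required":["deltas"]}

```bash
mkdir -p pics
python3 - <<'E'
from cell import *
import cv2
for n in("scene","top"):
    cv2.imwrite(f"pics/{n}0.png",get_image(n)[:,:,::-1]); c=camera_info(n); print(n,c["fx"],c["fy"],c["cx"],c["cy"],c["T"])
print(read_state())
E
```

```text
scene 422.0805860451487 422.0805860451487 324.53713693429825 195.55724552071058 [[ 8.16777593e-01 -3.08927556e-01  4.87276235e-01 -1.74369680e+02]
 [-5.76812478e-01 -4.18618703e-01  7.01459726e-01 -8.87527523e+02]
 [-1.27172937e-02 -8.54003599e-01 -5.20111646e-01  7.93602087e+02]
 [ 0.00000000e+00  0.00000000e+00  0.00000000e+00  1.00000000e+00]]
top 370.82408731564516 370.82408731564516 314.8596583601418 203.865838682675 [[ 2.68380399e-02 -9.90563236e-01  1.34403107e-01  3.78154298e+02]
 [-9.99625458e-01 -2.58738966e-02  8.91539846e-03  9.04214092e+01]
 [-5.35373386e-03 -1.34592040e-01 -9.90886633e-01  9.96616242e+02]
 [ 0.00000000e+00  0.00000000e+00  0.00000000e+00  1.00000000e+00]]
{'clock': 0.1, 'qpos': array([ 1.07719024,  0.62929894,  0.03848873,  1.51824458, -0.02702254,
        0.99628844, -0.02003421]), 'qd': array([-0.00097299, -0.00358682, -0.00043585, -0.00265681, -0.00111524,
        0.00124502,  0.00168182]), 'tau': array([ 4.05347877e-03, -5.64525139e+01,  1.23102453e+00, -1.93973690e+01,
        1.14176146e-02,  5.38817636e-03,  2.61167514e-05]), 'eef_pos': array([ 269.45265663, -590.91762428,  230.45996519]), 'tool_rot': array([-3.13987274e+00,  2.62081782e-05,  4.27724587e-01]), 'force': array([ 0.19215958, -0.39997964, -0.23435818]), 'torque': array([ 0.04475542, -0.00499949, -0.03140486]), 'gripper_force': 0.0, 'width': 85.40289931046387}
```

View pics/scene0.png

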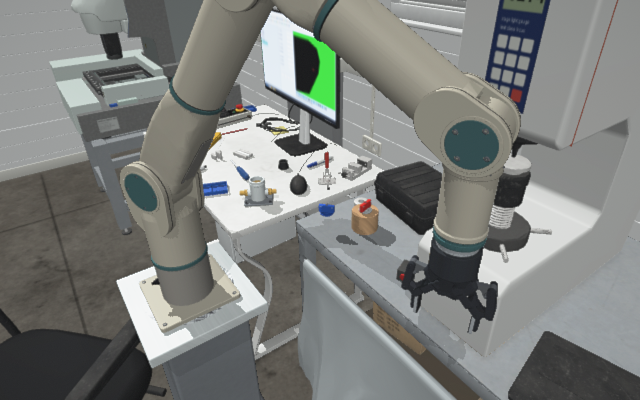

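View pics/top0.png

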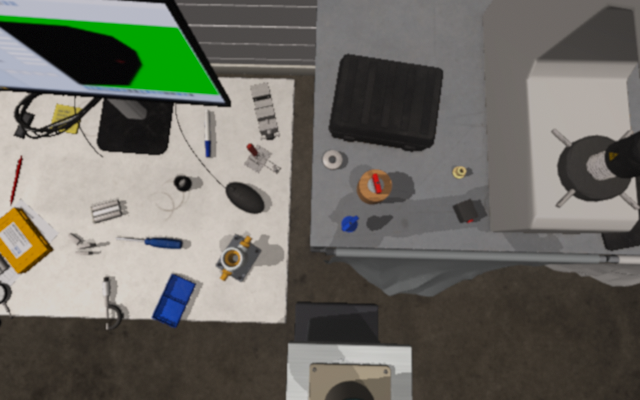

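The red handle in the round wooden block is at top (377,184) and scene (365,206), and I choose it. Things it could be taken for:
- the blue plug look-alike, top (349,223) and scene (327,210)
- the red toggle clamp, top (252,148)
- the black magnet with the red button, top (470,210)

The tap is at top (233,258) and scene (258,190).

```bash
cat > h.py <<'E'
import numpy as np,cv2
from cell import *
def ray(n,u,v):
    c=camera_info(n);T=np.array(c["T"]);d=T[:3,:3]@[(u-c["cx"])/c["fx"],(v-c["cy"])/c["fy"],1];return T[:3,3],d
def at(n,u,v,z):
    o,d=ray(n,u,v);return o+d*(z-o[2])/d[2]
def proj(n,P):
    c=camera_info(n);T=np.array(c["T"]);p=(np.atleast_2d(P)-T[:3,3])@T[:3,:3];return np.c_[c["fx"]*p[:,0]/p[:,2]+c["cx"],c["fy"]*p[:,1]/p[:,2]+c["cy"]]
E
python3 - <<'E'
from h import *
t=cv2.imread("pics/top0.png");s=cv2.imread("pics/scene0.png")
c=lambda i,u,v:cv2.resize(i[v-25:v+25,u-33:u+33],(400,300),interpolation=cv2.INTER_CUBIC)
cv2.imwrite("pics/crop0.png",np.vstack([np.hstack([c(t,377,184),c(t,236,258)]),np.hstack([c(s,365,215),c(s,258,190)])]))
hsv=cv2.cvtColor(t,cv2.COLOR_BGR2HSV)
for n,i,(u,v) in(("top",t,(377,184)),("scene",s,(365,206))):
    h=cv2.cvtColor(i,cv2.COLOR_BGR2HSV);m=(((h[...,0]<5)|(h[...,0]>174))&(h[...,1]>170)&(h[...,2]>90)).astype(np.uint8)
    k=np.zeros_like(m);k[v-20:v+20,u-20:u+20]=1;m*=k
    y,x=np.nonzero(m);r=cv2.minAreaRect(np.c_[x,y].astype(np.float32));print(n,len(x),x.mean(),y.mean(),r)
    print(at(n,x.mean(),y.mean(),85))
E
```

```text
top 94 376.3829787234043 183.0212765957447 ((376.4087219238281, 183.15769958496094), (18.93820571899414, 5.346499919891357), 75.0685806274414)
[558.34251139 -53.58867931  85.        ]
scene 59 364.7457627118644 205.3728813559322 ((364.9230651855469, 205.3845672607422), (6.1017022132873535, 12.75810432434082), 56.3099365234375)
[556.12136168 -53.76077731  85.        ]
```

View pics/crop0.png

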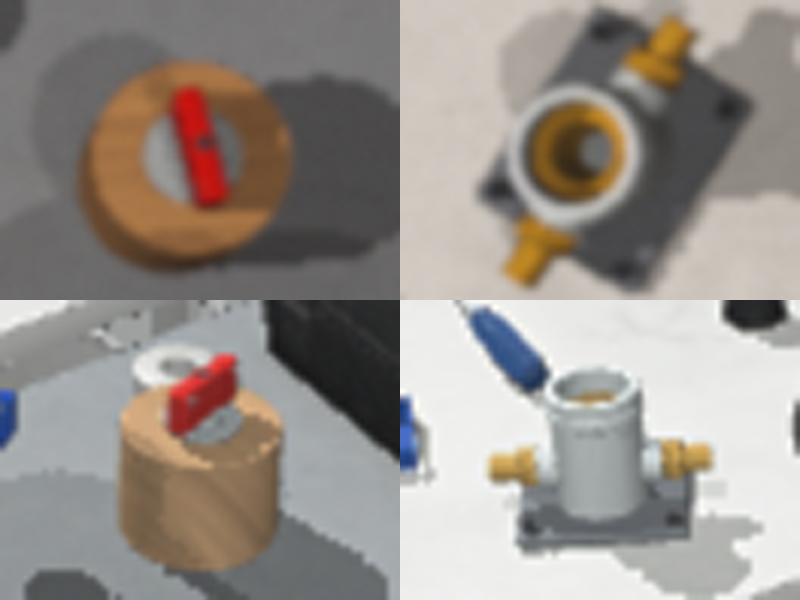

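The crop confirms the red-handled plug standing in the round block, with its handle centre at top (376,183). The tap's ring centre is at about top (232,258), with pipes at (249,239) and (223,278). The scene view puts the mouth at about (257,179).

Run:
```python
from h import *
from scipy.optimize import minimize
im={n:cv2.imread(f"pics/{n}0.png") for n in("top","scene")}
def red(n,u,v):
    h=cv2.cvtColor(im[n],cv2.COLOR_BGR2HSV).astype(int);m=(((h[...,0]<6)|(h[...,0]>173))&(h[...,1]>140)&(h[...,2]>60)).astype(np.float32)
    k=np.zeros_like(m);k[v-20:v+20,u-20:u+20]=1;return m*k
M={"top":red("top",376,183),"scene":red("scene",365,206)}
box=np.array([[a,b,c] for a in(-25,25) for b in(-6,6) for c in(70,96)],float)
def cost(p,ns):
    x,y,w=p;R=np.array([[np.cos(w),-np.sin(w)],[np.sin(w),np.cos(w)]]);B=box.copy();B[:,:2]=B[:,:2]@R.T+[x,y];e=0
    for n in ns:
        q=cv2.convexHull(proj(n,B).astype(np.float32));s=8
        im2=np.zeros((400*s,640*s),np.uint8);cv2.fillConvexPoly(im2,((q+.5)*s).astype(np.int32),1)
        r=cv2.resize(im2[:, :].astype(np.float32),(640,400),interpolation=cv2.INTER_AREA);e+=np.abs(r-M[n]).sum()
    return e
for ns in(["top"],["scene"],["top","scene"]):
    b=min((minimize(cost,[557,-54,w],args=(ns,),method="Nelder-Mead",options=dict(initial_simplex=np.array([[557,-54,w],[562,-54,w],[557,-49,w],[557,-54,w+.2]]),maxfev=90)) for w in(0.2,-.1)),key=lambda r:r.fun);print(ns,b.x,b.fun)
f=lambda U,V,u,v:((U+.5)/400*66-.5+u-33,(V+.5)/6-.5+v-25)
for U,V in((175,153.5),(177,152)):print("mouth top",at("top",*f(U,V,236,258),84))
print("mouth scene",at("scene",*f(193,87,258,190),84))
a=at("top",*f(275,38,236,258),32);b=at("top",*f(122,268,236,258),32);print("pipes",a,b,np.arctan2(*(a-b)[[1,0]]),np.linalg.norm(a-b),(a+b)/2)
a=at("scene",*f(92,467-300,258,190),32);b=at("scene",*f(310,458-300,258,190),32);print("pipes s",a,b,np.arctan2(*(a-b)[[1,0]]),np.linalg.norm(a-b),(a+b)/2)
```

```text
['top'] [ 5.58783751e+02 -5.39107789e+01  2.38499894e-01] 34.671875
['scene'] [ 5.60465798e+02 -5.07474641e+01  3.73731303e-01] 31.28125
['top', 'scene'] [ 5.59025148e+02 -5.29947844e+01  3.10681248e-01] 75.109375
mouth top [363.06983113 298.327465    84.        ]
mouth top [363.69397898 297.55658997  84.        ]
mouth scene [363.6694526 299.530694   84.       ]
pipes [412.72320994 270.15316767  32.        ] [313.32713238 329.81660967  32.        ] -0.5406103034336431 115.9280231236938 [363.02517116 299.98488867  32.        ]
pipes s [310.60588215 334.76365784  32.        ] [418.20446611 268.15688992  32.        ] 2.5872977843370366 126.54610544498792 [364.40517413 301.46027388  32.        ]
```

```bash
cat >> h.py <<'E'
from scipy.spatial.transform import Rotation as Ro
def delta(p,yaw,s=None):
    s=s or read_state();R=Ro.from_euler("xyz",s["tool_rot"]);G=Ro.from_euler("xyz",[np.pi,0,yaw])
    return np.r_[R.inv().apply(np.array(p)-s["eef_pos"]),(R.inv()*G).as_rotvec()].round(4)
E
python3 - <<'E'
from h import *
print(delta([320,-270,231],.35),delta([558.5,-53,180],.28))
E
```

```text
[ 1.791107e+02 -2.710402e+02 -7.860000e-02 -1.700000e-03  1.000000e-04
  7.770000e-02] [ 4.861380e+02 -3.694731e+02  5.108280e+01 -1.700000e-03  2.000000e-04
  1.477000e-01]
```

play_rows(deltas=[30,-45,0,0,0,0.01,1,60,-90,0,0,0,0.02,1,90,-136,0,0,0,0.04,1,120,-181,0,0,0,0.05,1,150,-226,0,0,0,0.06,1,179,-271,0,0,0,0.078,1,230,-287,0,0,0,0.09,1,281,-303,0,0,0,0.1,1,332,-320,0,0,0,0.11,1,383,-336,0,0,0,0.12,1])

```text
clock: 1.35
eef_pos: [479.7, -125.5, 231.2]
tool_rot: [3.142, 0.0, 0.307]
force: [1.0, -1.1, 0.5]
width: 85.3
gripper_force: 0.0
```

Run:
```python
from h import *
s=read_state();print(s["clock"],s["eef_pos"],s["tool_rot"],s["qpos"],delta([558.5,-53,150],.28))
```

```text
1.35 [ 479.72335056 -125.4873926   231.21560549] [3.14154285e+00 3.07591535e-04 3.07464957e-01] [ 1.97898753e-01  4.09647168e-01  1.68939859e-03  1.93818430e+00
 -6.73048161e-04  7.94006554e-01 -1.06341105e+00] [ 9.70451e+01 -4.52508e+01  8.11835e+01  1.00000e-04  3.00000e-04
  2.75000e-02]
```

play_rows(deltas=[32,-15,25,0,0,0.01,1,64,-30,52,0,0,0.02,1,97,-45,81,0,0,0.027,1,97,-45,81,0,0,0.027,1,97,-45,81,0,0,0.027,1])

```text
clock: 1.98
eef_pos: [556.9, -55.2, 150.2]
tool_rot: [3.141, 0.001, 0.28]
force: [1.0, -0.4, -0.0]
width: 85.2
gripper_force: 0.0
```

Run:
```python
from h import *
s=read_state();print(s["clock"],s["eef_pos"],s["tool_rot"],s["force"])
for n in("top","scene"): cv2.imwrite(f"pics/{n}1.png",get_image(n)[:,:,::-1])
t=cv2.imread("pics/top1.png");s=cv2.imread("pics/scene1.png")
c=lambda i,u,v:cv2.resize(i[v-50:v+50,u-33:u+33],(400,600),interpolation=cv2.INTER_CUBIC)
cv2.imwrite("pics/crop1.png",np.hstack([c(t,377,184),c(s,365,195)]))
print(delta([558.5,-53,74],.28))
```

```text
1.975 [556.94943171 -55.20246433 150.18070621] [3.14133089e+00 1.32803944e-03 2.80445743e-01] [ 0.96116446 -0.38972471 -0.02513214]
[ 1.9725e+00 -2.5114e+00  7.7061e+01  9.0000e-04 -4.0000e-04 -1.0000e-03]
```

View pics/crop1.png

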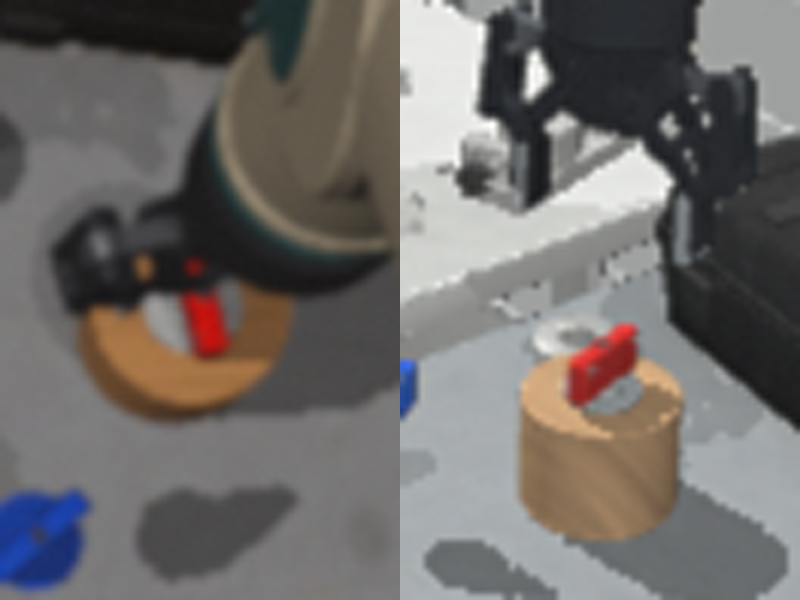

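The handle is between the open fingers in both crops: top crop (205,320), scene crop (605,365). I descend and grip.

play_rows(deltas=[2,-2.5,25,0,0,0,1,2,-2.5,50,0,0,0,1,2,-2.5,70,0,0,0,1,2,-2.5,77,0,0,0,1,2,-2.5,77,0,0,0,0.5,2,-2.5,77,0,0,0,0,2,-2.5,77,0,0,0,0,2,-2.5,77,0,0,0,0,2,-2.5,77,0,0,0,0,2,-2.5,77,0,0,0,0])

```text
clock: 3.32
eef_pos: [559.3, -51.7, 74.0]
tool_rot: [3.141, -0.001, 0.281]
force: [-0.4, 0.4, 4.7]
width: 10.8
gripper_force: 59.5
```

Run:
```python
from h import *
s=read_state();print(s["clock"],s["eef_pos"],s["tool_rot"],s["force"],s["torque"],s["width"],s["gripper_force"])
```

```text
3.325 [559.3216016  -51.67408146  73.96400164] [ 3.14112062e+00 -1.07083210e-03  2.80750908e-01] [-0.41118487  0.36682866  4.73968562] [-0.09250023  0.15387449  0.04600125] 10.792772147931665 59.51773703098297
```

play_rows(deltas=[0,0,-10,0,0,0,0,0,0,-30,0,0,0,0,0,0,-60,0,0,0,0,0,0,-90,0,0,0,0,0,0,-120,0,0,0,0,0,0,-130,0,0,0,0,0,0,-130,0,0,0,0,0,0,-130,0,0,0,0])

```text
clock: 4.32
eef_pos: [557.9, -51.5, 202.1]
tool_rot: [-3.141, 0.002, 0.281]
force: [-1.1, 0.8, -1.1]
width: 10.8
gripper_force: 58.7
```

Run:
```python
from h import *
s=read_state();print(s["clock"],s["eef_pos"],s["tool_rot"],s["force"],s["torque"],s["width"],s["gripper_force"],s["qpos"])
print(delta([363.5,298.5,204],1.023))
```

```text
4.325 [557.8687859  -51.51513858 202.06225348] [-3.14076409e+00  2.36425874e-03  2.80821933e-01] [-1.06476441  0.78062294 -1.12451133] [0.04129402 0.02060984 0.01506578] 10.823068662418676 58.691012263298035 [ 0.03656647  0.53538654  0.00821029  1.80237494 -0.0058471   0.80635957
 -1.24228991]
[-8.975420e+01 -3.901741e+02 -1.402300e+00 -1.700000e-03  1.900000e-03
 -7.422000e-01]
```

play_rows(deltas=[-10,-43,0,0,0,-0.08,0,-20,-87,0,0,0,-0.165,0,-30,-130,0,0,0,-0.247,0,-40,-174,0,0,0,-0.33,0,-50,-217,0,0,0,-0.412,0,-60,-260,0,0,0,-0.495,0,-70,-304,0,0,0,-0.577,0,-80,-347,0,0,0,-0.66,0,-90,-390,0,0,0,-0.742,0,-90,-390,0,0,0,-0.742,0])

```text
clock: 5.58
eef_pos: [361.7, 301.5, 202.5]
tool_rot: [-3.139, 0.0, 1.03]
force: [-0.4, -1.0, -1.9]
width: 10.8
gripper_force: 58.9
```

play_rows(deltas=[0,0,0,0,0,0,0,0,0,0,0,0,0,0,0,0,0,0,0,0,0])

```text
clock: 5.95
eef_pos: [364.8, 297.2, 203.2]
tool_rot: [3.141, 0.001, 1.021]
force: [-0.6, -0.0, -1.8]
width: 10.5
gripper_force: 58.9
```

Run:
```python
from h import *
s=read_state();print(s["clock"],s["eef_pos"],s["tool_rot"],s["force"],s["torque"],s["qpos"])
print(delta([363.5,298.5,165],1.023))
for n in("top","scene"): cv2.imwrite(f"pics/{n}2.png",get_image(n)[:,:,::-1])
t=cv2.imread("pics/top2.png");s=cv2.imread("pics/scene2.png")
c=lambda i,u,v:cv2.resize(i[v-50:v+50,u-33:u+33],(400,600),interpolation=cv2.INTER_CUBIC)
cv2.imwrite("pics/crop2.png",np.hstack([c(t,236,250),c(s,258,170)]))
```

```text
5.95 [364.8429189  297.19616289 203.1771157 ] [3.14132295e+00 5.09871181e-04 1.02062388e+00] [-0.62675001 -0.03142746 -1.82378082] [-0.00676306  0.01002571  0.00769816] [-0.58579568  0.42280113 -0.21693323  2.02936467  0.13756826  0.70334447
 -1.43955544]
[ 4.28800e-01 -1.83670e+00  3.81764e+01  3.00000e-04  5.00000e-04
 -2.40000e-03]
```

View pics/crop2.png

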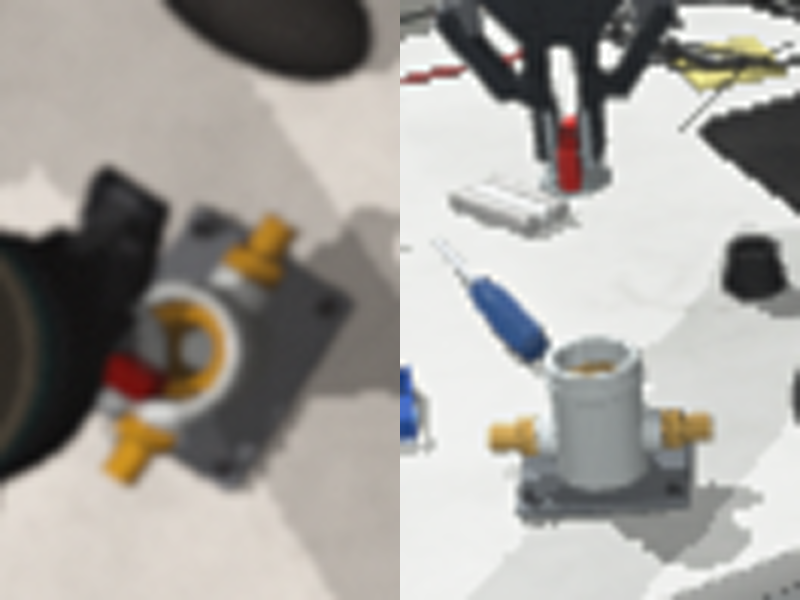

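The gripper with the red handle is above the tap, at scene crop (570,155), but the brass taper below the collar is not clearly visible. I will overlay the expected model.

Run:
```python
from h import *
s=read_state();p=s["eef_pos"];w=s["tool_rot"][2]
tip=p[2]-70
R=np.array([[np.cos(w),-np.sin(w)],[np.sin(w),np.cos(w)]])
a=np.linspace(0,2*np.pi,40)
def circ(r,z): return np.c_[p[0]+r*np.cos(a),p[1]+r*np.sin(a),0*a+tip+z]
def box():
    return [np.c_[(np.array([[-25,-6],[25,-6],[25,6],[-25,6]])@R.T)+p[:2],np.full(4,tip+z)] for z in(66,92)]
out=[]
for n,(u,v) in(("top",(236,250)),("scene",(258,170))):
    i=cv2.imread(f"pics/{n}2.png");k=8
    raw=cv2.resize(i[v-37:v+38,u-25:u+25],(400,600),interpolation=cv2.INTER_CUBIC);o=raw.copy()
    for C,col in[(circ(21,62),(255,0,0)),(circ(14,40),(0,255,255)),(circ(9,0),(0,255,0))]+[(b,(255,0,255)) for b in box()]:
        q=(proj(n,C)-[u-25,v-37]+.5)*k;cv2.polylines(o,[q.astype(np.int32)],True,col,1)
    out+=[o]
cv2.imwrite("pics/ov2.png",np.hstack(out))
```

```text
(no output)
```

View pics/ov2.png

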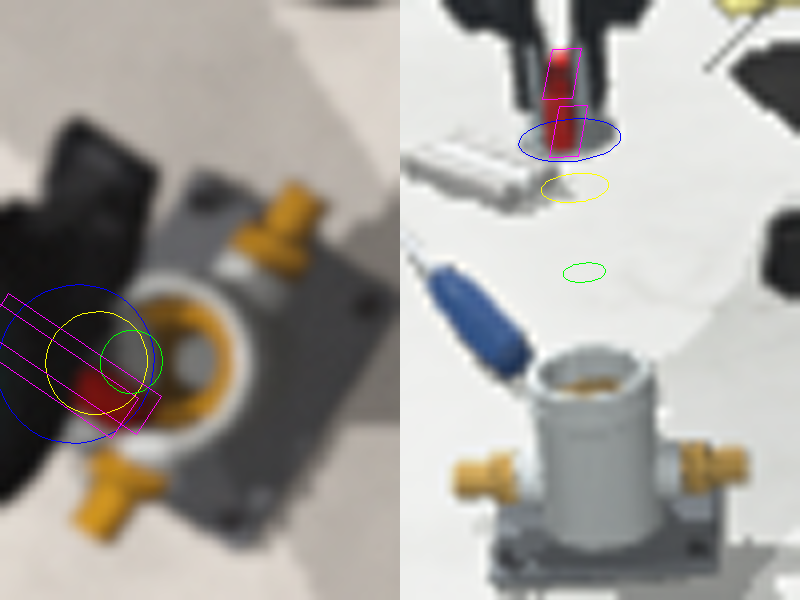

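The handle and collar match the model, but no taper shows at scene (575,190–270). The plug may have swung in the grip, hidden along the line of sight. I turn the tool to see it from the side.

play_rows(deltas=[0,0,-20,0,0,-0.13,0,0,0,-20,0,0,-0.26,0,0,0,-20,0,0,-0.4,0,0,0,-20,0,0,-0.55,0,0,0,-20,0,0,-0.7,0,0,0,-20,0,0,-0.85,0,0,0,-20,0,0,-1,0,0,0,-20,0,0,-1,0])

```text
clock: 7.05
eef_pos: [364.5, 297.8, 223.3]
tool_rot: [-3.141, -0.0, 2.02]
force: [0.1, 0.1, -2.1]
width: 11.0
gripper_force: 58.9
```

Run:
```python
from h import *
s=read_state();print(s["clock"],s["eef_pos"],s["tool_rot"],s["force"],s["torque"])
out=[]
for n,(u,v) in(("top",(225,250)),("scene",(255,150))):
    i=get_image(n)[:,:,::-1];cv2.imwrite(f"pics/{n}3.png",i);out.append(cv2.resize(i[v-37:v+38,u-25:u+25],(400,600),interpolation=cv2.INTER_CUBIC))
cv2.imwrite("pics/crop3.png",np.hstack(out))
```

```text
7.05 [364.49144713 297.83263004 223.29099527] [-3.14143614e+00 -1.37710573e-04  2.02042866e+00] [ 0.08855086  0.07028716 -2.14557552] [-0.03916479  0.0369634  -0.05449792]
```

View pics/crop3.png

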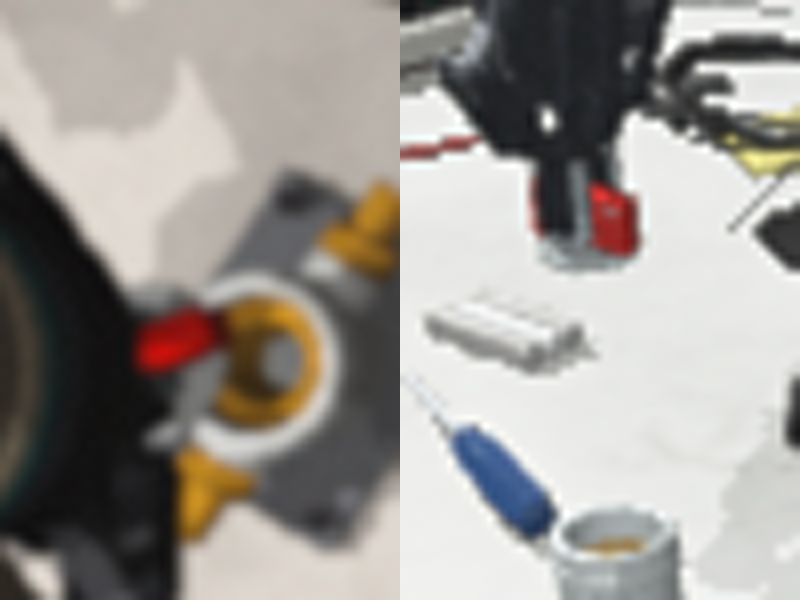

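The plug hangs upright, with its collar level at scene crop (590,255), and the 2 N weight fits. The taper is simply not drawn. I check how far off centre the handle is along its own axis.

Run:
```python
from h import *
s=read_state();p=s["eef_pos"];w=s["tool_rot"][2];R=np.array([[np.cos(w),-np.sin(w)],[np.sin(w),np.cos(w)]])
for n,(u,v) in(("scene",(255,140)),("top",(223,255))):
    i=cv2.imread(f"pics/{n}3.png");h=cv2.cvtColor(i,cv2.COLOR_BGR2HSV).astype(int);m=((h[...,0]<6)|(h[...,0]>173))&(h[...,1]>110)&(h[...,2]>50)
    k=np.zeros_like(m);k[v-15:v+15,u-12:u+14]=1;y,x=np.nonzero(m&k);print(n,x.min(),x.max()+1,y.min(),y.max()+1,len(x))
    for d in(-4,0,4):
        b=np.array([[a+d,c,z] for a in(-25,25) for c in(-6,6) for z in(-4,22)],float);b[:,:2]=b[:,:2]@R.T+p[:2];b[:,2]+=p[2]
        q=proj(n,b)+.5;print(d,q.min(0).round(1),q.max(0).round(1))
print(delta([363.5,298.5,150],1.023))
```

```text
scene 254 259 136 145 38
-4 [246.3 134.7] [261.6 146.2]
0 [245.4 134.5] [260.6 146. ]
4 [244.4 134.3] [259.7 145.8]
top 217 228 251 260 71
-4 [203.  250.1] [231.3 265.9]
0 [201.2 250.9] [229.5 266.7]
4 [199.4 251.7] [227.8 267.6]
[ 0.9544 -0.6357 73.3187  0.      0.      0.9964]
```

play_rows(deltas=[0,0,0,0,0,0.14,0,0,0,0,0,0,0.28,0,0,0,10,0,0,0.43,0,0,0,20,0,0,0.58,0,0.5,-0.5,30,0,0,0.73,0,1,-0.6,45,0,0,0.87,0,1,-0.6,60,0,0,0.996,0,1,-0.6,70,0,0,0.996,0,1,-0.6,70,0,0,0.996,0,1,-0.6,70,0,0,0.996,0])

```text
clock: 8.4
eef_pos: [363.6, 299.1, 153.7]
tool_rot: [3.141, -0.001, 1.027]
force: [0.7, 0.1, -1.9]
width: 10.3
gripper_force: 58.9
```

Run:
```python
from h import *
s=read_state();print(s["clock"],s["eef_pos"],s["tool_rot"],s["force"],s["torque"],delta([363.5,298.5,125],1.023))
```

```text
8.4 [363.5706838  299.0880858  153.67174782] [ 3.14148816e+00 -7.65486694e-04  1.02744280e+00] [ 0.70856264  0.1218353  -1.91679447] [-0.00504795  0.00993904  0.0352176 ] [-5.61900e-01  2.40500e-01  2.86714e+01  1.00000e-04 -8.00000e-04
  4.40000e-03]
```

Now I descend towards the expected contact zone.

play_rows(deltas=[-0.5,0.2,6,0,0,0.004,0,-0.5,0.2,12,0,0,0.004,0,-0.5,0.2,18,0,0,0.004,0,-0.5,0.2,24,0,0,0.004,0,-0.5,0.2,28,0,0,0.004,0,-0.5,0.2,30,0,0,0.004,0,-0.5,0.2,30,0,0,0.004,0])

```text
clock: 9.28
eef_pos: [363.3, 298.5, 123.3]
tool_rot: [3.142, -0.0, 1.023]
force: [-0.3, 0.8, -1.4]
width: 10.6
gripper_force: 58.9
```

play_rows(deltas=[0,0,1,0,0,0,0,0,0,2,0,0,0,0,0,0,3,0,0,0,0,0,0,3,0,0,0,0])

```text
clock: 9.78
eef_pos: [363.5, 298.6, 120.4]
tool_rot: [3.141, -0.001, 1.023]
force: [0.8, 1.0, -1.8]
width: 10.7
gripper_force: 58.9
```

play_rows(deltas=[0,0,1,0,0,0,0,0,0,2,0,0,0,0,0,0,2,0,0,0,0])

```text
clock: 10.15
eef_pos: [363.5, 298.7, 118.3]
tool_rot: [3.141, -0.001, 1.023]
force: [0.7, 2.5, -2.0]
width: 10.5
gripper_force: 59.0
```

play_rows(deltas=[0,0,0.7,0,0,0,0,0,0,1.5,0,0,0,0,0,0,1.5,0,0,0,0])

```text
clock: 10.52
eef_pos: [363.5, 298.7, 116.9]
tool_rot: [3.141, -0.001, 1.023]
force: [1.8, 3.2, -1.0]
width: 10.7
gripper_force: 59.0
```

Side force along tool +x: the bore wall is pushing, so I shift +1 mm that way and go on down.

play_rows(deltas=[0.6,0,0,0,0,0,0,1.2,0,0,0,0,0,0,1.2,0,0,0,0,0,0])

```text
clock: 10.9
eef_pos: [363.7, 299.0, 116.7]
tool_rot: [3.142, 0.001, 1.023]
force: [1.8, 1.8, -0.5]
width: 10.5
gripper_force: 59.1
```

play_rows(deltas=[0,0,0.7,0,0,0,0,0,0,1.5,0,0,0,0,0,0,1.5,0,0,0,0])

```text
clock: 11.28
eef_pos: [363.7, 299.2, 115.2]
tool_rot: [-3.141, 0.0, 1.023]
force: [0.8, 2.3, -1.4]
width: 10.8
gripper_force: 59.0
```

play_rows(deltas=[0.8,0,0.7,0,0,0,0,1,0,1.5,0,0,0,0,1,0,1.5,0,0,0,0])

```text
clock: 11.65
eef_pos: [364.0, 299.6, 113.6]
tool_rot: [-3.141, 0.001, 1.023]
force: [1.4, 0.4, -1.5]
width: 10.6
gripper_force: 59.0
```

play_rows(deltas=[0,0,0.7,0,0,0,0,0,0,1.5,0,0,0,0,0,0,1.5,0,0,0,0])

```text
clock: 12.02
eef_pos: [364.2, 299.9, 112.2]
tool_rot: [-3.142, 0.001, 1.023]
force: [-0.1, -0.1, -0.3]
width: 10.4
gripper_force: 59.0
```

play_rows(deltas=[0,0,0.5,0,0,0,0,0,0,1,0,0,0,0,0,0,1,0,0,0,0])

```text
clock: 12.4
eef_pos: [364.3, 300.1, 111.3]
tool_rot: [3.142, 0.0, 1.023]
force: [-0.4, 0.8, -2.1]
width: 10.8
gripper_force: 59.0
```

play_rows(deltas=[0,0,0.5,0,0,0,0,0,0,1,0,0,0,0,0,0,1,0,0,0,0])

```text
clock: 12.78
eef_pos: [364.3, 300.2, 110.3]
tool_rot: [-3.142, 0.0, 1.023]
force: [-0.3, -0.2, -2.4]
width: 10.9
gripper_force: 59.0
```

play_rows(deltas=[0,0,0.7,0,0,0,0,0,0,1.5,0,0,0,0,0,0,1.5,0,0,0,0])

```text
clock: 13.15
eef_pos: [364.4, 300.2, 108.8]
tool_rot: [-3.142, 0.0, 1.023]
force: [0.6, -0.1, -1.7]
width: 11.1
gripper_force: 59.0
```

play_rows(deltas=[0,0,0.7,0,0,0,0,0,0,1.5,0,0,0,0,0,0,1.5,0,0,0,0])

```text
clock: 13.52
eef_pos: [364.4, 300.3, 107.3]
tool_rot: [3.142, -0.0, 1.023]
force: [-0.1, -0.3, -0.8]
width: 10.8
gripper_force: 59.0
```

play_rows(deltas=[0,0,0.5,0,0,0,0,0,0,1,0,0,0,0,0,0,1,0,0,0,0])

```text
clock: 13.9
eef_pos: [364.5, 300.3, 106.3]
tool_rot: [3.141, -0.0, 1.023]
force: [0.1, 1.0, -0.9]
width: 10.9
gripper_force: 59.0
```

play_rows(deltas=[0,0,0.5,0,0,0,0,0,0,1,0,0,0,0,0,0,1,0,0,0,0])

```text
clock: 14.28
eef_pos: [364.5, 300.4, 105.3]
tool_rot: [3.141, -0.0, 1.023]
force: [1.3, 0.6, -1.7]
width: 11.0
gripper_force: 59.0
```

play_rows(deltas=[0,0,0.5,0,0,0,0,0,0,1,0,0,0,0,0,0,1,0,0,0,0])

```text
clock: 14.65
eef_pos: [364.6, 300.4, 104.4]
tool_rot: [3.141, -0.001, 1.023]
force: [1.6, 0.8, -1.9]
width: 10.8
gripper_force: 59.0
```

play_rows(deltas=[0,0,0.5,0,0,0,0,0,0,1,0,0,0,0,0,0,1,0,0,0,0])

```text
clock: 15.02
eef_pos: [364.7, 300.5, 103.4]
tool_rot: [3.141, -0.001, 1.023]
force: [1.6, 1.7, -1.3]
width: 10.7
gripper_force: 59.1
```

play_rows(deltas=[0.6,0.3,0.5,0,0,0,0,0.6,0.3,1,0,0,0,0,0.6,0.3,1,0,0,0,0])

```text
clock: 15.4
eef_pos: [364.8, 300.6, 102.5]
tool_rot: [-3.142, -0.0, 1.023]
force: [-0.8, 2.1, 3.9]
width: 10.4
gripper_force: 59.8
```

play_rows(deltas=[0,0,0.5,0,0,0,0,0,0,1,0,0,0,0,0,0,1,0,0,0,0])

```text
clock: 15.78
eef_pos: [364.9, 300.7, 102.1]
tool_rot: [3.141, -0.0, 1.023]
force: [-1.4, 0.9, 11.3]
width: 10.9
gripper_force: 60.9
```

play_rows(deltas=[0,0,0.5,0,0,0,0,0,0,1,0,0,0,0,0,0,1,0,0,0,0])

```text
clock: 16.15
eef_pos: [364.9, 300.7, 101.7]
tool_rot: [3.141, -0.001, 1.023]
force: [-1.9, -0.3, 17.9]
width: 10.8
gripper_force: 62.0
```

Contact was felt at TCP z ≈ 102.6, and the push is now about 19 N without turning. That should relax once it turns. I start the turn.

play_rows(deltas=[0,0,0,0,0,-0.06,0,0,0,0,0,0,-0.12,0,0,0,0,0,0,-0.18,0])

```text
clock: 16.52
eef_pos: [364.6, 300.8, 101.2]
tool_rot: [-3.142, -0.0, 1.204]
force: [-1.6, 0.6, 13.0]
width: 10.6
gripper_force: 61.1
```

Run:
```python
from h import *
s=read_state();print(s["clock"],s["eef_pos"],s["tool_rot"],s["force"],s["torque"],s["qpos"])
```

```text
16.525 [364.60552487 300.81126554 101.23880818] [-3.14156318e+00 -4.72658509e-04  1.20359297e+00] [-1.57627818  0.61438562 13.00710275] [ 0.25258755  0.65228985 -0.34070174] [-0.61294368  0.60058384 -0.19684474  2.11576728  0.25810282  0.44686866
 -1.37688612]
```

play_rows(deltas=[0,0,0,0,0,-0.06,0,0,0,0,0,0,-0.12,0,0,0,0.1,0,0,-0.18,0])

```text
clock: 16.9
eef_pos: [364.3, 300.9, 101.0]
tool_rot: [-3.141, -0.0, 1.383]
force: [-2.6, 0.7, 14.3]
width: 10.9
gripper_force: 61.3
```

play_rows(deltas=[0,0,-0.1,0,0,-0.06,0,0,0,-0.1,0,0,-0.12,0,0,0,-0.1,0,0,-0.18,0])

```text
clock: 17.27
eef_pos: [364.0, 300.9, 101.0]
tool_rot: [-3.141, -0.0, 1.564]
force: [-3.6, 1.0, 12.0]
width: 10.9
gripper_force: 61.0
```

play_rows(deltas=[0,-0.3,0.1,0,0,-0.06,0,0,-0.5,0.15,0,0,-0.12,0,0,-0.7,0.2,0,0,-0.18,0])

```text
clock: 17.65
eef_pos: [363.5, 300.9, 100.9]
tool_rot: [-3.141, -0.001, 1.743]
force: [-2.7, 0.7, 12.5]
width: 11.1
gripper_force: 61.2
```

Run:
```python
from h import *
s=read_state();print(s["eef_pos"],s["tool_rot"],s["force"],s["torque"],delta(s["eef_pos"]+s["force"]*[.1,.1,0],s["tool_rot"][2]))
```

```text
[363.5342716  300.93729637 100.87292143] [-3.14134510e+00 -5.10319350e-04  1.74347731e+00] [-2.72549718  0.71417211 12.50869587] [ 0.27041236  0.73862403 -0.46262167] [ 1.172e-01 -2.562e-01  1.000e-04 -2.000e-04 -5.000e-04  0.000e+00]
```

play_rows(deltas=[0.1,-0.3,0.05,0,0,-0.06,0,0.1,-0.5,0.1,0,0,-0.12,0,0.2,-0.7,0.15,0,0,-0.18,0])

```text
clock: 18.02
eef_pos: [363.1, 300.9, 100.8]
tool_rot: [3.141, -0.0, 1.923]
force: [-2.6, 0.9, 13.2]
width: 10.9
gripper_force: 61.3
```

play_rows(deltas=[0.1,-0.2,0,0,0,-0.06,0,0.2,-0.4,0.05,0,0,-0.12,0,0.3,-0.6,0.05,0,0,-0.18,0])

```text
clock: 18.4
eef_pos: [362.7, 300.7, 100.7]
tool_rot: [3.141, 0.0, 2.103]
force: [-1.4, 0.6, 13.0]
width: 10.6
gripper_force: 61.2
```

play_rows(deltas=[0.1,-0.1,0,0,0,-0.06,0,0.2,-0.3,0,0,0,-0.12,0,0.3,-0.4,0,0,0,-0.18,0])

```text
clock: 18.77
eef_pos: [362.4, 300.6, 100.7]
tool_rot: [3.141, 0.001, 2.283]
force: [-1.1, -0.1, 13.5]
width: 10.6
gripper_force: 61.3
```

Run:
```python
from h import *
s=read_state();print(s["eef_pos"],s["tool_rot"],s["force"],s["torque"],delta(s["eef_pos"]+s["force"]*[.1,.1,0],2.594))
```

```text
[362.37330731 300.60127197 100.72711159] [3.14132071e+00 6.34574275e-04 2.28271301e+00] [-1.14040136 -0.11095043 13.51756209] [-0.02322672  0.31223176 -0.5743196 ] [ 6.610e-02 -9.360e-02 -1.000e-04  2.000e-04  7.000e-04 -3.113e-01]
```

play_rows(deltas=[0,-0.1,0,0,0,-0.06,0,0.1,-0.2,0,0,0,-0.12,0,0.1,-0.3,0,0,0,-0.17,0])

```text
clock: 19.15
eef_pos: [362.1, 300.3, 100.7]
tool_rot: [-3.142, 0.001, 2.452]
force: [-1.7, -0.6, 12.9]
width: 10.9
gripper_force: 61.3
```

play_rows(deltas=[0,0,0,0,0,-0.06,0,0,0,0,0,0,-0.12,0,0,0,0,0,0,-0.16,0])

```text
clock: 19.52
eef_pos: [362.0, 300.1, 100.7]
tool_rot: [-3.141, 0.001, 2.612]
force: [-1.1, -0.8, 12.2]
width: 11.0
gripper_force: 61.3
```

Run:
```python
from h import *
s=read_state();print(s["eef_pos"],s["tool_rot"],s["force"],s["torque"])
out=[]
for n,(u,v) in(("top",(233,255)),("scene",(257,175))):
    i=get_image(n)[:,:,::-1];cv2.imwrite(f"pics/{n}4.png",i);out.append(cv2.resize(i[v-37:v+38,u-25:u+25],(400,600),interpolation=cv2.INTER_CUBIC))
cv2.imwrite("pics/crop4.png",np.hstack(out))
```

```text
[361.97645461 300.11916865 100.67512905] [-3.14089552e+00  9.06693223e-04  2.61222562e+00] [-1.07769319 -0.81791664 12.2272509 ] [-0.16076338  0.42149066 -0.49956531]
```

View pics/crop4.png

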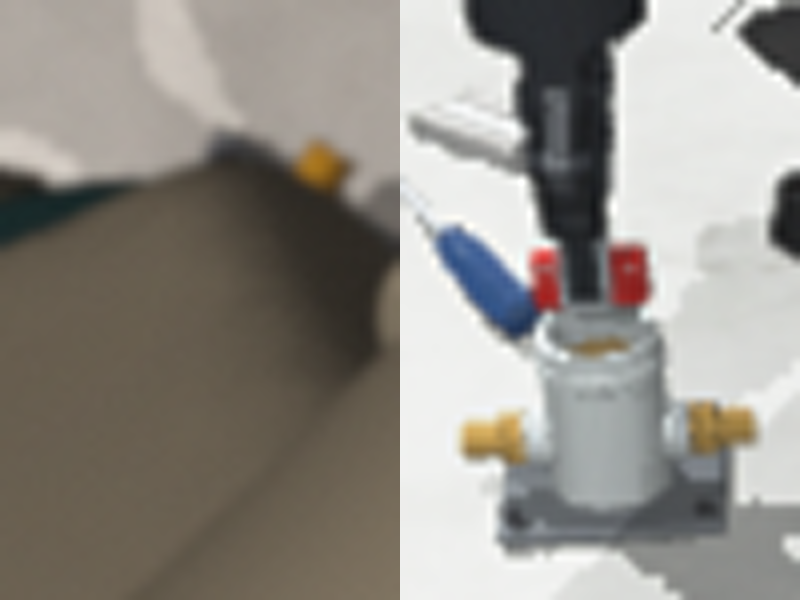

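The handle lies in line with the pipes at scene crop (590,275), and the collar is clear of the barrel. I ease the push, open and lift straight up.

play_rows(deltas=[0,0,-0.4,0,0,0,0,0,0,-0.8,0,0,0,0,0,0,-0.8,0,0,0,0.6,0,0,-0.8,0,0,0,0.6,0,0,-0.8,0,0,0,0.6,0,0,-0.8,0,0,0,0.6,0,0,-0.8,0,0,0,0.6])

```text
clock: 20.5
eef_pos: [362.0, 300.6, 100.7]
tool_rot: [-3.141, 0.0, 2.613]
force: [-0.2, 0.2, -0.5]
width: 51.3
gripper_force: 0.0
```

play_rows(deltas=[0,0,-15,0,0,0,0.6,0,0,-35,0,0,0,0.6,0,0,-65,0,0,0,0.6,0,0,-100,0,0,0,0.6,-50,0,-130,0,0,0,0.6,-100,0,-150,0,0,0,0.6,-150,0,-150,0,0,0,0.6,-150,0,-150,0,0,0,0.6])

```text
clock: 21.5
eef_pos: [494.9, 221.6, 251.3]
tool_rot: [3.141, 0.002, 2.605]
force: [-1.2, 0.1, -1.1]
width: 51.4
gripper_force: 0.0
```

Run:
```python
from h import *
s=read_state();print(s["clock"],s["eef_pos"],s["force"],s["width"])
out=[]
for n,(u,v) in(("top",(236,255)),("scene",(257,175))):
    i=get_image(n)[:,:,::-1];cv2.imwrite(f"pics/{n}5.png",i);out.append(cv2.resize(i[v-37:v+38,u-25:u+25],(400,600),interpolation=cv2.INTER_CUBIC))
    h=cv2.cvtColor(np.ascontiguousarray(i),cv2.COLOR_BGR2HSV).astype(int);m=((h[...,0]<6)|(h[...,0]>173))&(h[...,1]>140)&(h[...,2]>60)
    k=np.zeros_like(m);k[v-30:v+30,u-25:u+25]=1;y,x=np.nonzero(m&k)
    if len(x)>10:
        r=cv2.fitLine(np.c_[x,y].astype(np.float32),cv2.DIST_L2,0,.01,.01).ravel();a=at(n,r[2],r[3],110);b=at(n,r[2]+9*r[0],r[3]+9*r[1],110);print(n,a,np.arctan2(*(b-a)[[1,0]]))
cv2.imwrite("pics/crop5.png",np.hstack(out))
```

```text
21.5 [494.94370958 221.58000346 251.27635525] [-1.21409302  0.09447617 -1.07139981] 51.393954517692194
top [363.29903491 300.6233657  110.        ] -0.5741355670403563
scene [363.07187235 300.50293782 110.        ] -0.44701140849981336
```

View pics/crop5.png

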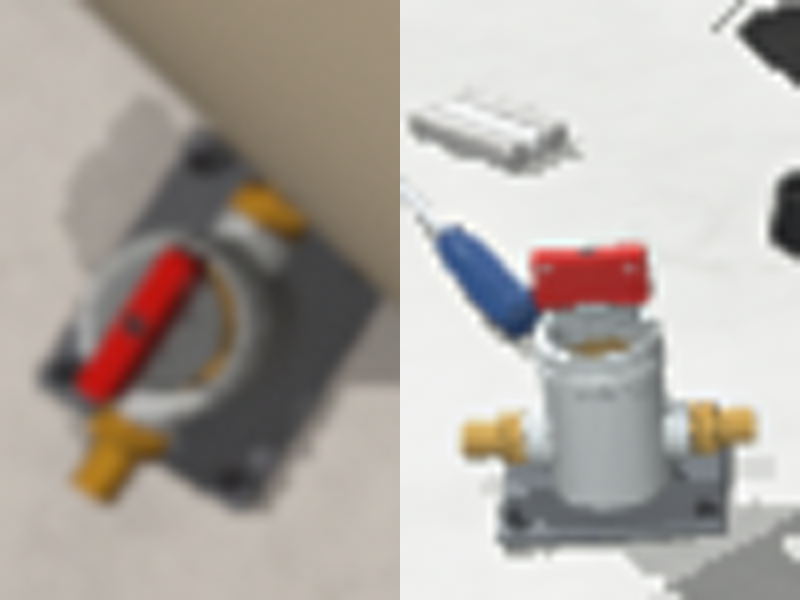

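The plug stands upright in the bore. At top crop (137,325) the handle runs parallel to the pipes at (100,465) and (265,210), at a yaw of about −0.55.

```bash
python3 -c "
from cell import *
print(finish_job())"
```

```text
the job is handed in; nothing more can be done
None
```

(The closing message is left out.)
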